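# Park the oil flask in its tray and stopper it

## Task

Cooking is over: slide the open oil flask into the corner of its drip tray, without lifting or tipping it over, until its long side lies flush against the far stop rail and its end flush against the stop rail on the right as seen from the robot. Then pick up its cork stopper, lower it into the flask's neck (do not drop it in) until it is fully seated on the rim, and let go, with the flask still flush against both rails. Leave the spice jar, the salt bowl and the pepper mill where they stand.

Things in the scene. Friction and masses are not known exactly. Their poses are not given: they have to be found in the camera images.
- tray: Dark steel tray fixed to the counter, 180 (x) x 260 (y) x 6 mm. Origin: centre of its underside. Two bright steel stop rails, 12 mm thick, tops 24 mm above the counter: far rail along the whole +x edge (inner face at x = +78 mm in the tray's frame), right rail along the -y edge (inner face at y = -118 mm). Other edges open, no lip. Its yaw varies by 0.3 rad either way.
- tray_corner (a point): The inner corner of the tray where the two rails' inner faces meet, at the plate's upper surface: (78, -118, 6) mm in the tray's frame.
- flask: White oil flask, loose on the tray: body 80 (x) x 130 (y) mm, 54 high (sides upright to 48), neck 47 mm in diameter up to 90 mm, its axis at y = +30 mm. 0.3 to 0.65 kg. Origin: centre of underside, z up. Starts off both rails, turned up to 0.3 rad from the tray's axes. Fully home: origin at (38, -53, 6) mm in the tray's frame, axes parallel.
- flask_mouth (a point): Centre of the flask's round mouth, at the rim (90 mm above the flask's underside). The bore is 36 mm in diameter, straight, 34 mm deep.
- stopper: Round stopper standing on its narrow end, 66 mm tall: cork plug 28 mm long, tapered (26 mm diameter at the foot, 33 at its top), dark wood flange 47 x 6 mm, knob 26 mm in diameter from 34 to 66 mm to grip. 0.06 kg. Origin: centre of its foot. Seated: flange on the rim, foot 28 mm below it. Stands left of the tray, swapping places with spice jar and salt bowl.
- spice_jar: Amber glass jar with a black cap, 48 mm in diameter, 85 mm tall, upright. Origin: centre of its underside. Leave it alone.
- salt_bowl: Blue bowl, 72 mm in diameter at the rim, 40 mm tall. Origin: centre of its underside. Leave it alone.
- pepper_mill: Tall black pepper mill, up to 60 mm in diameter, 250 mm tall, upright on the right. Origin: centre of its underside. Leave it alone.
Mind the look-alikes: they are no part of the job. Leave any red look-alike of the flask alone.

How it is judged:
By the outcome, as a careful person would: the job done as asked, in the order asked, and still so for the second after the job is handed in, with the robot touching nothing.
It also fails if it takes over 70 s, if anything falls off the work surface, if the arm or the gripper's body presses on something with over 40 N, if the wrist force passes 120 N, or if a joint passes its speed limit or range.

## Robot

A 6-joint arm with a two-finger parallel gripper is mounted at the origin on the work surface. World frame = base frame: x ahead of the robot, y to its left, z up, the work surface at z = 0. Lengths are in m, angles in rad, forces in N, time in s.
With the tool pointing down it reaches from about 0.225 to 0.875 m from the base axis. Payload 3.4 kg.
Tool frame: the origin (TCP) lies at the very end of the fingers, on their centre line; the grasp point (between the pads) lies 19 mm behind it (manip.tcp_to_grasp is the distance from the TCP to the grasp point, in m); z points along the fingers, y is the line along which they close (so a half turn about z gives the same grasp; the last joint's range is limited). The gripper opens to 85 mm and grips with 20 to 120 N. Pads are 22 mm wide; open, the fingers measure 114 mm over their backs; the gripper's body (76 mm by 85 mm) begins 54 mm behind the grasp point. The pads swing forward as they close: fully open they stand 13 mm farther back than shut.
Start: joints at [-1.465, 0.276, 1.505, -0, 1.361, -0.121], TCP at [0.129, -0.56, 0.196] pointing down, gripper open.
Joint ranges: [-2.89, 2.89], [-0.75, 2.08], [0.22, 2.7], [-1.18, 4.32], [0.11, 2.71], [-2.7, 2.7]. Speed limits (rad/s): [2.57, 2.57, 3.14, 3.14, 3.14, 3.14].

## Interface

Orientations are given as a unit quaternion [w, x, y, z].
In Python, from rig import status, get_image, job, manip gives the robot as it stands.
- The arm moves only by the tool apply_moves, never from a script. Its arguments are lists of equal length, an entry for each row: "xyz": the shift along the tool's x, y, z each as a share of 0.3 m, from -1 to 1, a list of three; "rot": the turn, a rotation vector about the tool's x, y, z each as a share of 60 degrees, from -1 to 1, a list of three; "hand": the opening, from -1 (shut) to 1 (fully open). A call has 1 to 8 rows; each row shifts and turns the commanded pose from where the row before left it, along the tool's axes as they then stand; what a row does not reach is not made up. A row lasts 1/8 s, in which the tool goes at most 62.5 mm and 10.7 degrees, less where a joint would pass 70% of its speed; a pose out of reach is approached as far as the arm can. A call with a number of a shift or a turn outside -1 to 1 is refused whole. A call with a gripper value outside its range is refused whole. The fingers move at their own pace and stop on an object; "force" is the grip in N (left out, the last holds). Time passes only in rows, so rows that do not move let the fingers close. It gives the time, the measured TCP pose, the force, the opening and the grip force at its end, in the units of the state.
- status.get_state(): the state, without advancing time (a new reading comes with each control period).
- get_image(name): name is "scene" or "side" or "wrist"; returns a dict with "pixels" (480x640x3 uint8, red, green, blue), "fovy" (degrees; the focal length in pixels is half the picture's height over the tangent of half this angle, whatever the lens; pixels are square), "cx", "cy" (the principal point, pixels), "origin" and "orientation" of the camera in the world; the wrist camera has in their place "tool_from_camera" (4x4, takes a point from camera to tool coordinates, whose origin is the TCP and whose axes are the flange's). Camera axes: x right, y down, z forward; pixel columns grow to the right and rows downward; lengths in m; the calibration is good to about 2 mm. A picture is of the moment at which its call begins: read the wrist's pose just before it. There is no depth.
- job.sign_off(): hands the job in; it is judged then, once.
The state is a dict: "clock": time; "qpos": joint angles; "qd": joint speeds; "effort": joint torques, N m; "position": TCP position; "ee_rot": TCP orientation; "contact_force": force on the tool from outside, world axes, zero at the start; "moment": the same for the moment, N m; "width": finger opening in m; "gripper_force": force on a finger pad.
Only numpy, scipy, OpenCV 4.12 (cv2) and the standard library are available. Lean on these libraries where they do the work, as an engineer would, in place of code of your own. Each camera call takes 0.05 s, during which the arm holds its last target. There are 200 camera calls.

## Working session

There is one attempt and no reset: what is moved stays moved. The work goes in short steps, Python scripts to look and compute and a tool call to move; the robot and the scene stay as the last step left them, time stands still between calls to the robot, and variables do not carry over. Pictures are saved under pics/ and viewed, at most 10 in all, crops included, and the job is handed in when it is done.

Besides the shell and the picture viewer there is one more tool, called after "Call:" as name(argument=value, ...) on one line, values as JSON. apply_moves: Moves the arm, as the interface text tells. Its arguments: {"type":"object","properties":{"xyz":{"type":"array","items":{"type":"array","items":{"type":"number","minimum":-1,"maximum":1}}},"rot":{"type":"array","items":{"type":"array","items":{"type":"number","minimum":-1,"maximum":1}}},"hand":{"type":"array","items":{"type":"number"}},"force":{"type":"number"}},"required":["xyz","rot","hand"]}

```bash
mkdir -p pics; ls
cat > h.py <<'E'
import numpy as np, cv2
from rig import status, get_image, job, manip
from scipy.spatial.transform import Rotation as R
def RQ(q): return R.from_quat([q[1],q[2],q[3],q[0]])
def shot(name,fn=None):
    s=status.get_state(); im=get_image(name); p=im["pixels"]
    if fn: cv2.imwrite("pics/"+fn,p[:,:,::-1])
    f=240/np.tan(np.radians(im["fovy"])/2)
    if name=="wrist":
        T=np.array(im["tool_from_camera"]); r=RQ(s["ee_rot"]).as_matrix()
        Rm=r@T[:3,:3]; o=r@T[:3,3]+np.array(s["position"])
    else: Rm=RQ(im["orientation"]).as_matrix(); o=np.array(im["origin"])
    return dict(p=p,f=f,cx=im["cx"],cy=im["cy"],R=Rm,o=o)
def ray(c,u,v):
    d=c["R"]@np.array([(u-c["cx"])/c["f"],(v-c["cy"])/c["f"],1.]); return c["o"],d/np.linalg.norm(d)
def onz(c,u,v,z):
    o,d=ray(c,u,v); return o+d*(z-o[2])/d[2]
def tri(*obs):
    A=np.zeros((3,3));b=np.zeros(3)
    for c,u,v in obs:
        o,d=ray(c,u,v);P=np.eye(3)-np.outer(d,d);A+=P;b+=P@o
    x=np.linalg.solve(A,b)
    return x,[np.linalg.norm((np.eye(3)-np.outer(ray(*q)[1],ray(*q)[1]))@(x-q[0]["o"])) for q in obs]
def proj(c,P):
    q=c["R"].T@(np.array(P)-c["o"]); return q[:2]/q[2]*c["f"]+[c["cx"],c["cy"]]
E
python3 - <<'E'
from h import *
np.set_printoptions(precision=4,suppress=True)
for n in("scene","side","wrist"):
    c=shot(n,n+"0.png"); print(n,c["o"],c["R"][:,2],c["f"])
s=status.get_state();print(s)
im=get_image("wrist");print(im["tool_from_camera"]); print([a for a in dir(manip) if a[0]!='_'])
E
```

```text
pics
scene [ 1.4684 -0.6182  0.7723] [-0.7107  0.4298 -0.5569] 589.8168987585998
side [0.456  0.815  0.7547] [ 0.1046 -0.7997 -0.5913] 508.9252522554133
wrist [ 0.2042 -0.5422  0.3742] [-0.2922 -0.0658 -0.9541] 397.2923080838142
{'clock': 0.15, 'qpos': array([-1.465 ,  0.2764,  1.5058, -0.    ,  1.3607, -0.121 ]), 'qd': array([-0.0002, -0.0031, -0.0041,  0.0002, -0.001 ,  0.0004]), 'effort': array([  0.0014, -41.7145, -24.6032,  -0.0002,   0.0076,   0.    ]), 'position': array([ 0.1292, -0.5599,  0.195 ]), 'ee_rot': array([-0.0007,  0.9936,  0.1131, -0.    ]), 'contact_force': array([-0.6036,  0.5761, -0.7177]), 'moment': array([ 0.0108, -0.0376, -0.0188]), 'gripper_force': 0.0, 'width': 0.0856469138533156}
[[ 0.0001 -0.954  -0.2997  0.077 ]
 [ 1.      0.0001 -0.0001 -0.0006]
 [ 0.0001 -0.2997  0.954  -0.1794]
 [ 0.      0.      0.      1.    ]]
['MotionError', 'tcp_to_grasp']
```

View pics/scene0.png

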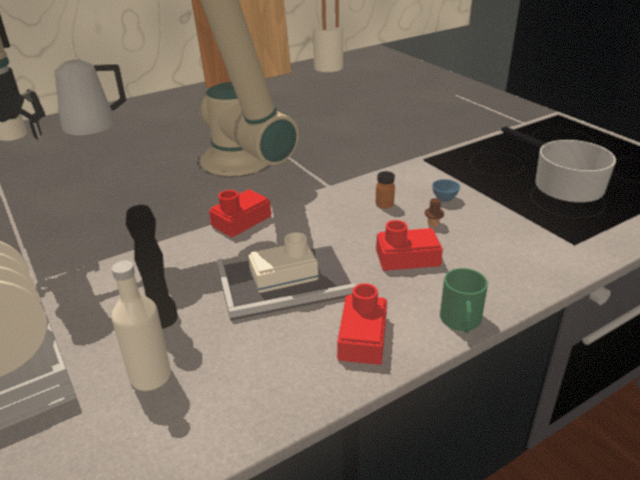

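View pics/side0.png

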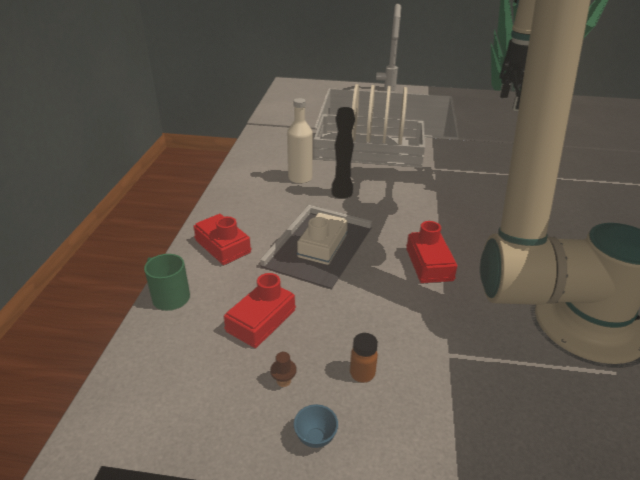

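Scene view: white flask about (285,268) on the tray, tray corner near (232,312), stopper (434,212), jar (386,190), bowl (446,190), mill (150,260). Side view: flask (323,235), corner (312,210), stopper (283,370).

Run:
```python
from h import *
np.set_printoptions(precision=4,suppress=True)
a=shot("scene");b=shot("side")
for n,p,q in [("stopper knob top",(436,200),(283,355)),("neck top",(295,237),(320,217)),("corner",(232,314),(311,207)),("jar top",(386,175),(365,340)),("bowl",(446,184),(316,413)),("mill top",(141,208),(346,111)),
  ("far rail end",(353,291),(265,262))]:
    print(n,*tri((a,*p),(b,*q)))
for n,p in [("redA",(240,215)),("redB",(408,250)),("redC",(362,335)),("mug",(463,320)),("bottle",(148,380))]: print(n,onz(a,*p,0.03))
```

```text
stopper knob top [0.5943 0.2396 0.0682] [np.float64(0.002242189799140917), np.float64(0.002242189799140744)]
neck top [ 0.5846 -0.1381  0.1032] [np.float64(0.0048305945701699856), np.float64(0.004830594570170001)]
corner [ 0.632  -0.3123  0.0146] [np.float64(0.0046563233407692604), np.float64(0.00465632334076912)]
jar top [0.4556 0.1996 0.0857] [np.float64(0.001646754918513584), np.float64(0.0016467549185135027)]
bowl [0.5242 0.3347 0.0505] [np.float64(0.004233332142491984), np.float64(0.004233332142491929)]
mill top [ 0.555  -0.4192  0.2491] [np.float64(0.0006307009704853393), np.float64(0.0006307009704851827)]
far rail end [ 0.7021 -0.0735  0.01  ] [np.float64(0.0034315439118813187), np.float64(0.0034315439118814293)]
redA [ 0.3392 -0.1469  0.03  ]
redB [0.6772 0.093  0.03  ]
redC [ 0.8376 -0.1455  0.03  ]
mug [0.9082 0.0334 0.03  ]
bottle [ 0.7282 -0.5069  0.03  ]
```

Call:
apply_moves(xyz=[[0.155, -0.094, -0.045], [0.155, -0.094, -0.045], [0.155, -0.094, -0.045], [0.155, -0.094, -0.045], [0.155, -0.094, -0.045], [0.155, -0.094, -0.045], [0.155, -0.094, -0.045], [0.155, -0.094, -0.045]], rot=[[0, 0, 0], [0, 0, 0], [0, 0, 0], [0, 0, 0], [0, 0, 0], [0, 0, 0], [0, 0, 0], [0, 0, 0]], hand=[1, 1, 1, 1, 1, 1, 1, 1])

```text
clock: 1.3
position: [0.4421, -0.2555, 0.3042]
ee_rot: [0.0, 0.994, 0.113, 0.0]
contact_force: [0.9, 0.3, -1.0]
width: 0.0854
gripper_force: 0.0
```

Call:
apply_moves(xyz=[[0.155, -0.094, -0.045], [0.155, -0.094, -0.045], [0, 0, 0], [0, 0, 0], [0, 0, 0], [0, 0, 0], [0, 0, 0]], rot=[[0, 0, 0], [0, 0, 0], [0, 0, 0.163], [0, 0, 0.163], [0, 0, 0.163], [0, 0, 0], [0, 0, 0]], hand=[1, 1, 1, 1, 1, 1, 1])

```text
clock: 2.17
position: [0.5189, -0.181, 0.3305]
ee_rot: [0.0, 0.99, -0.141, -0.0]
contact_force: [0.0, -0.1, -0.3]
width: 0.0854
gripper_force: 0.0
```

Run:
```python
from h import *
np.set_printoptions(precision=4,suppress=True)
s=status.get_state();print(s["clock"],s["position"],s["ee_rot"],s["contact_force"])
shot("wrist","w1.png")
```

```text
2.175 [ 0.5189 -0.181   0.3305] [ 0.     0.99  -0.141 -0.   ] [ 0.0373 -0.0597 -0.3213]
```

View pics/w1.png

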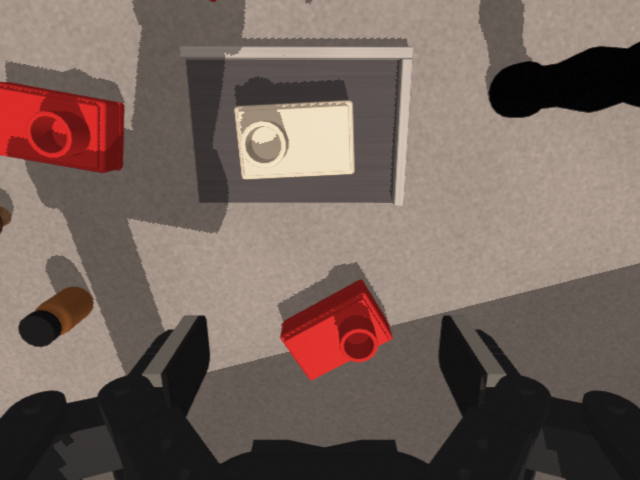

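Wrist view: flask top quad (235,103)-(352,101)-(354,174)-(243,179), mouth at ~(266,144); inner rail faces meet near (400,58); far rail runs along row ~53.

Run:
```python
from h import *
p=cv2.imread("pics/w1.png"); c=cv2.resize(p[35:215,170:425],None,fx=3.1,fy=3.1,interpolation=cv2.INTER_CUBIC); cv2.imwrite("pics/w1c.png",c)
for u,v in [(300,50),(300,56),(300,140),(406,120),(300,59),(260,150),(300,47)]: print(u,v,p[v,u])
print(p[40:66,300].sum(1)//3); print(p[130,390:416].sum(1)//3)
```

```text
300 50 [167 178 194]
300 56 [167 180 195]
300 140 [196 224 240]
406 120 [178 192 207]
300 59 [101 108 117]
260 150 [120 139 155]
300 47 [150 161 174]
[ 92  94  96  95  94  96 115 161 181 180 179 179 178 179 182 184 180 161
 120 108  87  83  84  85  84  82]
[ 83  84  82  66  55  59  74  86 130 172 192 195 193 192 192 193 192 184
 161 149 147 146 147 148 149 149]
```

View pics/w1c.png

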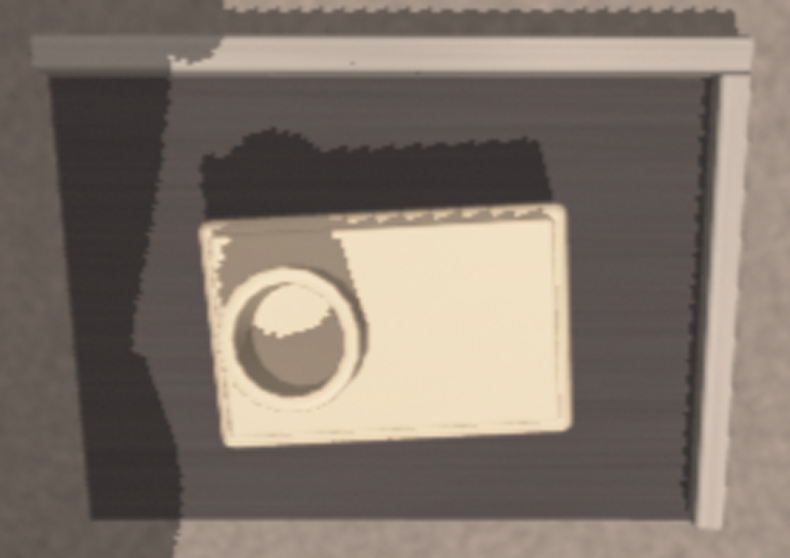

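Crop: flask outline corners (200,222),(566,205),(571,430),(227,447); mouth ring centre ≈(296,338); rail outer corners (33,38),(753,38), right rail front end (697..722,527), plate front-left (91,519).

Run:
```python
from h import *
np.set_printoptions(precision=4,suppress=True)
c=shot("wrist"); k=lambda u,v:((u+.5)/3.1+170-.5,(v+.5)/3.1+35-.5)
P={}
for n,q,z in [("far-left out",(32,37),.024),("far-right out",(753,37),.024),("rr in front",(694,526),.024),("rr out front",(722,526),.024),("plate FL",(91,519),.006),
 ("far inner L",(50,73),.006),("far inner R",(705,73),.006),("right inner front",(683,515),.006),("f1",(200,222),.054),("f2",(566,205),.054),("f3",(571,430),.054),("f4",(227,447),.054),("mouth",(296,338),.096)]:
    P[n]=onz(c,*k(*q),z); print(n,P[n])
d=P["far-right out"]-P["far-left out"]; print("rail len",np.linalg.norm(d)); y=-d/np.linalg.norm(d); yaw=np.arctan2(-y[0],y[1]); print("tray yaw",yaw)
T=R.from_euler("z",yaw).as_matrix()
o=P["far-right out"]-T@[.09,-.13,.024]; print("tray origin",o)
for n in P: print(n,"tray mm",1000*(T.T@(P[n]-o)))
f=[P["f%d"%i] for i in (1,2,3,4)]
for i in range(4): e=f[(i+1)%4]-f[i]; print(np.linalg.norm(e),np.arctan2(e[1],e[0]))
# knots: two-view checks
a=shot("scene");b=shot("side")
def pr(n,P): print(n,proj(a,P),proj(b,P))
for n in P: pr(n,P[n])
np.savez("tray.npz",o=o,T=T,yaw=yaw)
```

```text
far-left out [ 0.7105 -0.0697  0.024 ]
far-right out [ 0.6383 -0.3174  0.024 ]
rr in front [ 0.4708 -0.2564  0.024 ]
rr out front [ 0.4677 -0.2672  0.024 ]
plate FL [ 0.5392 -0.0186  0.006 ]
far inner L [ 0.7017 -0.0666  0.006 ]
far inner R [ 0.6331 -0.3018  0.006 ]
right inner front [ 0.4721 -0.2551  0.006 ]
f1 [ 0.6322 -0.1118  0.054 ]
f2 [ 0.6018 -0.2363  0.054 ]
f3 [ 0.526  -0.2178  0.054 ]
f4 [ 0.5555 -0.0943  0.054 ]
mouth [ 0.5861 -0.1379  0.096 ]
rail len 0.25804707213456657
tray yaw -0.28358281360136145
tray origin [ 0.5883 -0.1674  0.    ]
far-left out tray mm [ 90.     128.0471  24.    ]
far-right out tray mm [  90. -130.   24.]
rr in front tray mm [ -87.9148 -118.2761   24.    ]
rr out front tray mm [ -87.9117 -129.5064   24.    ]
plate FL tray mm [-88.8003 129.1596   6.    ]
far inner L tray mm [ 80.601  128.5617   6.    ]
far inner R tray mm [  80.6056 -116.5002    6.    ]
right inner front tray mm [ -87.0471 -116.6662    6.    ]
f1 tray mm [26.5512 65.7058 54.    ]
f2 tray mm [ 32.1695 -62.3165  54.    ]
f3 tray mm [-45.7531 -65.8364  54.    ]
f4 tray mm [-52.0163  61.
[... 156 characters left out ...]
1.3365372855113757
0.07870574708845059 -0.22429172632829286
far-left out [355.5802 286.2663] [259.4265 258.7468]
far-right out [228.6361 311.5691] [307.6358 203.9502]
rr in front [221.3918 258.7023] [369.0952 222.3826]
rr out front [216.2327 259.6295] [370.5855 220.1232]
plate FL [330.3197 245.4661] [330.7308 287.0487]
far inner L [354.1994 290.3573] [263.3258 266.0573]
far inner R [235.7134 314.1487] [308.6667 212.9497]
right inner front [223.1106 265.4502] [368.0695 228.4284]
f1 [316.9512 262.093 ] [296.1618 240.5855]
f2 [256.2029 275.2024] [316.9548 212.3293]
f3 [247.4746 253.9378] [346.4766 219.1135]
f4 [304.9063 241.9275] [328.2082 248.289 ]
mouth [293.7702 238.7307] [317.7455 221.0193]
```

```bash
cat >> h.py <<'E'
def go(xyz,yaw=None):
    "shares: rotation first (rot share about z), then shift"
    s=status.get_state(); r=RQ(s["ee_rot"]); m=r.as_matrix(); y0=np.arctan2(m[1,0],m[0,0])
    t=0 if yaw is None else -(yaw-y0)
    t=(t+np.pi/2)%np.pi-np.pi/2
    before=m.T@(np.array(xyz)-s["position"])/.3
    after=(r*R.from_rotvec([0,0,t])).as_matrix().T@(np.array(xyz)-s["position"])/.3
    print("t",round(s["clock"],2),"pos",s["position"].round(4),"yaw",round(y0,4),"F",s["contact_force"].round(1),"rotshare",round(t/np.radians(60),3),"tilt",m[:,2].round(4)); print("shift-before-rot",before.round(3),"after-rot",after.round(3),"minrows",np.linalg.norm(before)*.3/.0625)
E
python3 -c "
from h import *
go([.5857,-.138,.068],-.237)"
```

```text
t 2.38 pos [ 0.5189 -0.181   0.3306] yaw -0.2845 F [-0.6  0.3 -0.9] rotshare -0.045 tilt [-0.e+00 -1.e-04 -1.e+00]
shift-before-rot [ 0.173 -0.2    0.875] after-rot [ 0.183 -0.192  0.875] minrows 4.389487834351865
```

Call:
apply_moves(xyz=[[0, 0, 0], [0.092, -0.096, 0], [0.091, -0.096, 0], [0, 0, 0.15], [0, 0, 0.2], [0, 0, 0.15], [0, 0, 0.1], [0, 0, 0]], rot=[[0, 0, -0.045], [0, 0, 0], [0, 0, 0], [0, 0, 0], [0, 0, 0], [0, 0, 0], [0, 0, 0], [0, 0, 0]], hand=[1, 1, 1, 1, 1, 1, 1, 1])

```text
clock: 3.38
position: [0.584, -0.1373, 0.148]
ee_rot: [-0.001, 0.993, -0.119, -0.003]
contact_force: [0.8, 0.7, 0.3]
width: 0.0854
gripper_force: 0.0
```

```bash
python3 -c "
from h import *
go([.5857,-.138,.068],-.237)
shot('wrist','w2.png')"
```

```text
t 3.38 pos [ 0.584  -0.1373  0.148 ] yaw -0.2378 F [0.8 0.7 0.3] rotshare -0.001 tilt [-0.0057  0.002  -1.    ]
shift-before-rot [0.008 0.001 0.267] after-rot [0.008 0.001 0.267] minrows 1.2810917914737165
```

View pics/w2.png

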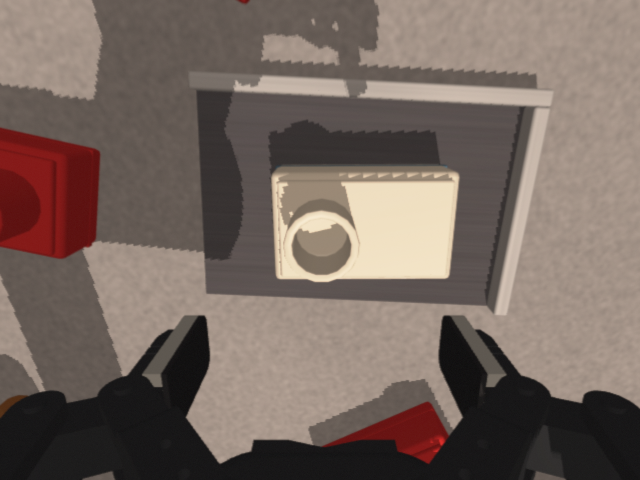

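Mouth ring centre ≈(321,246), flask square to the tool.

```bash
python3 -c "
from h import *
c=shot('wrist'); p=onz(c,321,246,.096); print(p, onz(c,285,246,.096),onz(c,357,246,.096))
go([p[0],p[1],.068],-.237)"
```

```text
[ 0.58775831 -0.13592672  0.096     ] [ 0.59298962 -0.11431921  0.096     ] [ 0.58252786 -0.15753065  0.096     ]
t 3.48 pos [ 0.5867 -0.1383  0.1516] yaw -0.238 F [0.1 0.2 0.9] rotshare -0.001 tilt [ 1.4e-03 -6.0e-04 -1.0e+00]
shift-before-rot [ 0.001 -0.009  0.279] after-rot [ 0.001 -0.009  0.279] minrows 1.3381773517105977
```

Call:
apply_moves(xyz=[[0, -0.006, 0.1], [0, 0, 0.1], [0, 0, 0.077], [0, 0, 0], [0, 0, 0], [0, 0, 0], [0, 0, 0], [0, 0, 0]], rot=[[0, 0, 0], [0, 0, 0], [0, 0, 0], [0, 0, 0], [0, 0, 0], [0, 0, 0], [0, 0, 0], [0, 0, 0]], hand=[1, 1, 1, 1, -1, -1, -1, -1], force=30)

```text
clock: 4.47
position: [0.5866, -0.1363, 0.068]
ee_rot: [0.0, 0.993, -0.119, 0.0]
contact_force: [0.7, 0.2, 0.0]
width: 0.0115
gripper_force: 0.0
```

Call:
apply_moves(xyz=[[0, 0, 0], [0, 0, 0]], rot=[[0, 0, 0], [0, 0, 0]], hand=[-1, -1])

```text
clock: 4.72
position: [0.5863, -0.1362, 0.0674]
ee_rot: [0.0, 0.993, -0.119, -0.0]
contact_force: [-1.3, -0.1, 0.0]
width: 0.0001
gripper_force: 0.0
```

```bash
python3 -c "
from h import *
d=np.load('tray.npz');p=d['o']+d['T']@[.037,-.022,0];print(p)
go([p[0],p[1],.068],float(d['yaw']))"
```

```text
[ 6.17682890e-01 -1.98913294e-01  2.42861287e-17]
t 4.72 pos [ 0.5863 -0.1362  0.0674] yaw -0.2381 F [-1.3 -0.1  0. ] rotshare 0.043 tilt [-2.e-04 -0.e+00 -1.e+00]
shift-before-rot [ 0.151  0.178 -0.002] after-rot [ 0.159  0.171 -0.002] minrows 1.1221371843778147
```

```bash
python3 -c "
from h import *
a=shot('scene')['p'];b=shot('side')['p'];w=shot('wrist')['p']
f=lambda p,k:cv2.resize(p,None,fx=k,fy=k,interpolation=cv2.INTER_CUBIC)
q=np.zeros((600,800,3),np.uint8)
q[:300,:400]=f(a[190:340,200:400],2);q[:300,400:]=f(b[170:320,230:430],2);q[300:,:400]=f(w,.625)
cv2.imwrite('pics/m1.png',q[:,:,::-1])"
```

```text
(no output)
```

View pics/m1.png

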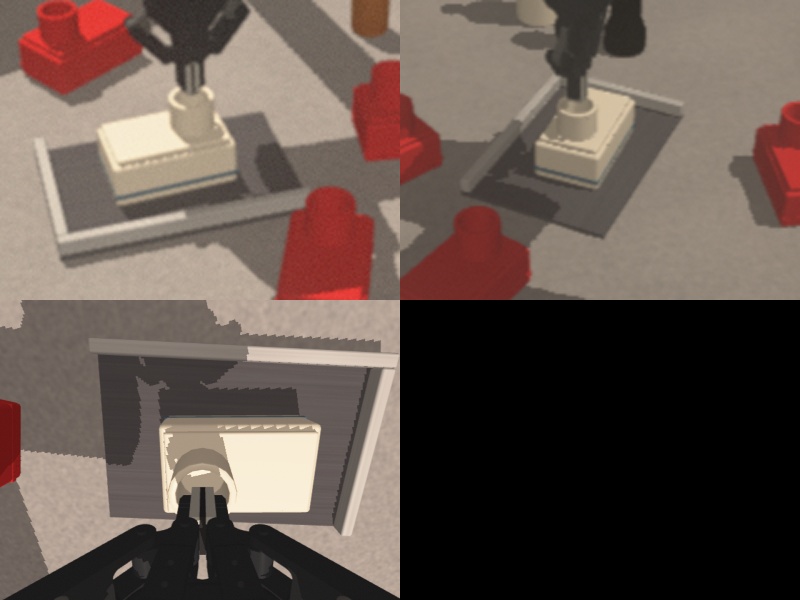

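Fingertips are shut inside the mouth ring at scene ≈(296,236), side ≈(317,221), wrist ≈(325,305): they did not clamp the neck. Checking heights.

```bash
python3 -c "
from h import *
np.set_printoptions(precision=1,suppress=True)
s=status.get_state();p=s['position'];print(p*1000,s['width'],s['gripper_force'])
a=shot('scene','s2.png');b=shot('side');w=shot('wrist','w3.png')
for z in (.068,.08,.096,.12): print(z,[proj(c,[p[0],p[1],z]) for c in(a,b,w)])
f=lambda c,u,v,k,n:cv2.resize(c['p'][v-n:v+n,u-n:u+n],None,fx=k,fy=k,interpolation=cv2.INTER_CUBIC)
q=np.hstack([f(a,295,235,10,20),f(w,323,310,4,50)]);cv2.imwrite('pics/m2.png',q[:,:,::-1])"
```

```text
[ 586.3 -136.2   67.4] 0.00028746801417909315 0.0
0.068 [array([295.1, 249.7]), array([317.4, 231.4]), array([325.1, 283.7])]
0.08 [array([294.9, 244.9]), array([317.5, 227.1]), array([325.2, 294.1])]
0.096 [array([294.5, 238.5]), array([317.5, 221.4]), array([325.2, 310.1])]
0.12 [array([294. , 228.7]), array([317.6, 212.6]), array([325.4, 340.6])]
```

View pics/m2.png

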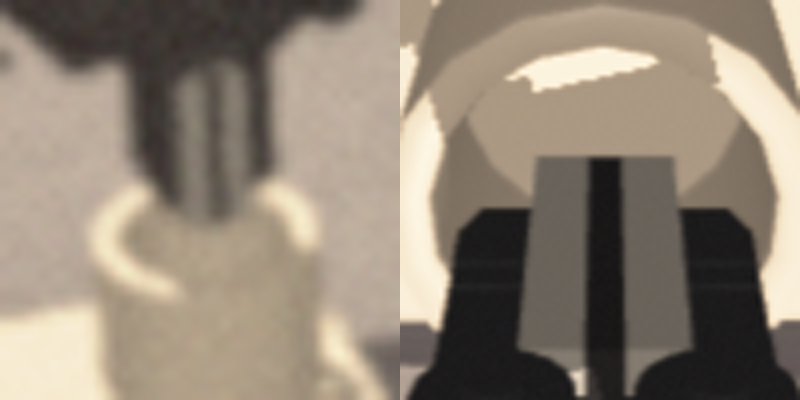

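```bash
python3 -c "
from h import *
a=shot('scene');w=shot('wrist');s=status.get_state()
x,e=tri((a,295.5,237),(w,324.2,298.8));print(x,e,RQ(s['ee_rot']).inv().apply(x-s['position']))
# rim height: mouth centre tri
print(tri((a,295.7,239),(w,324,300)))
b=shot('side','sd2.png')
"
python3 - <<'E'
import cv2,numpy as np
b=cv2.imread('pics/sd2.png');q=cv2.resize(b[185:265,275:355],None,fx=7,fy=7,interpolation=cv2.INTER_CUBIC);cv2.imwrite('pics/sd2c.png',q)
E
```

```text
[ 0.59570213 -0.1384011   0.1057604 ] [np.float64(0.0004446090582383019), np.float64(0.0004446090582383565)] [ 9.61951703e-03 -8.34364134e-05 -3.82940016e-02]
(array([ 0.59221193, -0.13691794,  0.09845088]), [np.float64(0.00014568854807607158), np.float64(0.00014568854807614208)])
```

View pics/sd2c.png

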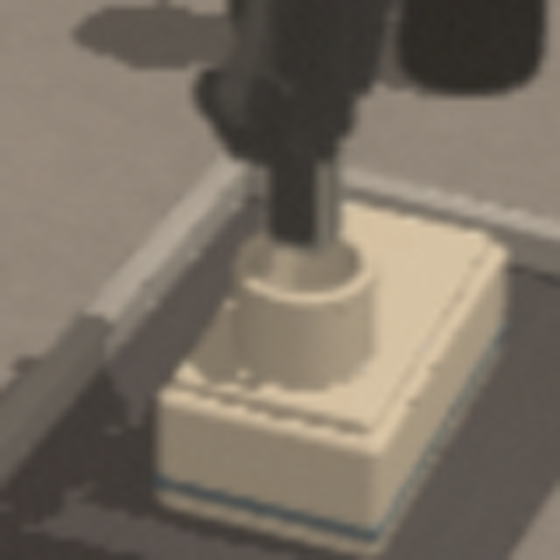

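The finger ends really stand about 38 mm behind the reported TCP (triangulated from two views, residual 0.4 mm), so I closed above the rim. Nothing was touched; I'll reopen and go down 45 mm further.

Call:
apply_moves(xyz=[[0, 0, 0], [0, 0, 0], [0, 0, 0], [0, 0, 0], [0, 0, 0.05], [0, 0, 0.05], [0, 0, 0.05], [0, 0, 0]], rot=[[0, 0, 0], [0, 0, 0], [0, 0, 0], [0, 0, 0], [0, 0, 0], [0, 0, 0], [0, 0, 0], [0, 0, 0]], hand=[1, 1, 1, 1, 1, 1, 1, 1])

```text
clock: 6.18
position: [0.5848, -0.1357, 0.0203]
ee_rot: [-0.0, 0.993, -0.119, -0.002]
contact_force: [-0.3, -0.5, 1.0]
width: 0.0854
gripper_force: 0.0
```

Call:
apply_moves(xyz=[[0, 0, 0], [0, 0, 0], [0, 0, 0], [0, 0, 0]], rot=[[0, 0, 0], [0, 0, 0], [0, 0, 0], [0, 0, 0]], hand=[-1, -1, -1, -1])

```text
clock: 6.68
position: [0.587, -0.1363, 0.0233]
ee_rot: [0.0, 0.993, -0.119, 0.001]
contact_force: [0.2, 0.4, 3.5]
width: 0.0471
gripper_force: 31.6
```

```bash
python3 -c "
from h import *
d=np.load('tray.npz');p=d['o']+d['T']@[.036,-.021,0];print(p)
go([p[0],p[1],.0233],float(d['yaw']))"
```

```text
[ 6.17002628e-01 -1.97673438e-01  2.42861287e-17]
t 6.67 pos [ 0.587  -0.1363  0.0233] yaw -0.2383 F [0.2 0.4 3.5] rotshare 0.043 tilt [ 1.6e-03 -4.0e-04 -1.0e+00]
shift-before-rot [0.146 0.175 0.   ] after-rot [0.153 0.168 0.   ] minrows 1.0936171549009364
```

Call:
apply_moves(xyz=[[0, 0, 0], [0, 0, 0], [0.026, 0.028, 0], [0.026, 0.028, 0], [0.026, 0.028, 0], [0.025, 0.028, 0], [0.025, 0.028, 0], [0.025, 0.028, 0]], rot=[[0, 0, 0.022], [0, 0, 0.021], [0, 0, 0], [0, 0, 0], [0, 0, 0], [0, 0, 0], [0, 0, 0], [0, 0, 0]], hand=[-1, -1, -1, -1, -1, -1, -1, -1])

```text
clock: 7.68
position: [0.6152, -0.1951, 0.0233]
ee_rot: [-0.002, 0.99, -0.142, -0.001]
contact_force: [-2.9, 7.1, 9.0]
width: 0.0469
gripper_force: 32.2
```

Call:
apply_moves(xyz=[[0, 0, 0], [0, 0, 0]], rot=[[0, 0, 0], [0, 0, 0]], hand=[-1, -1])

```text
clock: 7.92
position: [0.6163, -0.1971, 0.0233]
ee_rot: [-0.0, 0.99, -0.142, 0.0]
contact_force: [-0.6, 1.7, 7.5]
width: 0.0465
gripper_force: 31.9
```

Run:
```python
from h import *
w=shot('wrist','w4.png');p=w['p'].astype(int)
d=np.load('tray.npz');go([.6,-.2,.023])
q=cv2.resize(w['p'][20:320,180:600],None,fx=1.9,fy=1.9,interpolation=cv2.INTER_CUBIC);cv2.imwrite('pics/w4c.png',q[:,:,::-1])
```

```text
t 7.97 pos [ 0.6163 -0.1971  0.0233] yaw -0.2844 F [-2.3  2.2  6.4] rotshare 0.0 tilt [ 3.e-04  3.e-04 -1.e+00]
shift-before-rot [-0.049  0.025  0.001] after-rot [-0.049  0.025  0.001] minrows 0.2649455159433171
```

View pics/w4c.png

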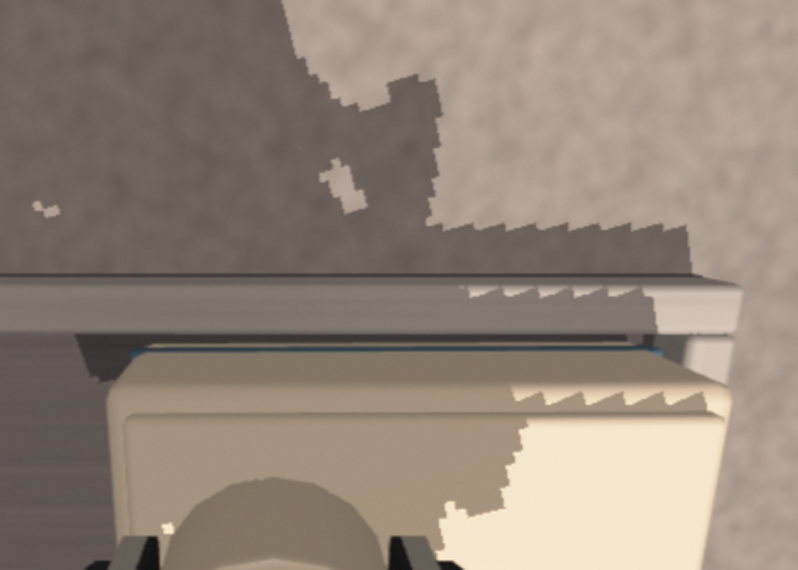

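Wrist crop: flask long side parallel to far rail, with a gap of a few mm (rows 333–347); right rail just beyond the end. Creep on with force watch.

Call:
apply_moves(xyz=[[0.006, 0, 0], [0.006, 0, 0], [0, 0, 0], [0, 0, 0]], rot=[[0, 0, 0], [0, 0, 0], [0, 0, 0], [0, 0, 0]], hand=[-1, -1, -1, -1])

```text
clock: 8.48
position: [0.6165, -0.1972, 0.0235]
ee_rot: [-0.001, 0.99, -0.142, -0.003]
contact_force: [-7.7, 2.6, 11.5]
width: 0.047
gripper_force: 32.2
```

Call:
apply_moves(xyz=[[0, 0.006, 0], [0, 0.006, 0], [0, 0, 0], [0, 0, 0]], rot=[[0, 0, 0], [0, 0, 0], [0, 0, 0], [0, 0, 0]], hand=[-1, -1, -1, -1])

```text
clock: 8.98
position: [0.6176, -0.1998, 0.0233]
ee_rot: [-0.001, 0.99, -0.142, -0.001]
contact_force: [-2.7, 5.5, 8.7]
width: 0.047
gripper_force: 32.1
```

Call:
apply_moves(xyz=[[0.006, 0, 0], [0.006, 0, 0], [0.004, 0, 0], [0, 0, 0], [0, 0, 0]], rot=[[0, 0, 0], [0, 0, 0], [0, 0, 0], [0, 0, 0], [0, 0, 0]], hand=[-1, -1, -1, -1, -1])

```text
clock: 9.6
position: [0.6198, -0.2009, 0.0235]
ee_rot: [-0.001, 0.99, -0.142, -0.003]
contact_force: [-7.1, 5.0, 12.3]
width: 0.0468
gripper_force: 32.3
```

Call:
apply_moves(xyz=[[0, 0.006, 0], [0, 0.006, 0], [0, 0, 0], [0, 0, 0]], rot=[[0, 0, 0], [0, 0, 0], [0, 0, 0], [0, 0, 0]], hand=[-1, -1, -1, -1])

```text
clock: 10.1
position: [0.6198, -0.2012, 0.0234]
ee_rot: [-0.004, 0.99, -0.142, -0.003]
contact_force: [-3.9, 12.8, 12.1]
width: 0.0469
gripper_force: 32.7
```

Run:
```python
from h import *
w=shot('wrist','w5.png');p=w['p'];d=np.load('tray.npz')
s=status.get_state(); print("tcp in tray",1000*(d['T'].T@(s['position']-d['o'])))
go([.6,-.2,.023])
for u in (270,320,370,420,500): print(u,p[185:210,u].sum(1)//3)
# right end along a row just at base: 
print(p[196:206,520:570].sum(2)//3)
```

```text
tcp in tray [ 39.61991359 -23.58672293  23.45062316]
t 10.15 pos [ 0.6198 -0.2012  0.0235] yaw -0.2855 F [-4.7 14.  13.3] rotshare 0.0 tilt [-0.0049  0.0084 -1.    ]
shift-before-rot [-0.064  0.015  0.002] after-rot [-0.064  0.015  0.002] minrows 0.3167028904636156
270 [117 116 115 114 112 113 114 114 112 112 112 113 114 114 115 116 117 114
 108 103 102 113 115 115 115]
320 [119 118 116 115 115 115 116 116 115 114 114 115 115 116 116 117 117 116
 110 104 102 113 115 115 115]
370 [122 120 119 118 117 119 120 119 120 118 117 118 119 119 119 119 119 118
 113 106 102 113 115 114 115]
420 [122 120 120 118 118 120 121 122 120 120 119 120 120 120 120 121 121 119
 113 107 105 113 114 115 115]
500 [119 117 116 116 116 117 118 118 118 117 116 118 117 117 117 118 118 117
 112 105 104 113 114 114 114]
[[117 117 117 116 117 117 119 128 134 139 171 190 192 193 193 193 193 193
  193 193 192 193 193 193 193 193 194 193 194 193 194 193 194 193 194 194
  195 194 194 193 185 173 159 155 157 158 159 158 156 156]
 [117 117 117 117 117 117 124 167 186 188 191 194 193 194 194 194 194 193
  193 194 193 194 
[... 1071 characters left out ...]
197 198 198 198 198
  197 197 196 188 173 162 161 162 162 162 161 160 158 156]
 [112 111 112 112 111 112 120 170 192 193 193 193 194 194 193 193 193 193
  193 193 194 194 194 193 194 194 193 194 193 194 193 194 194 193 194 194
  194 194 189 181 166 160 160 162 162 162 159 159 158 156]
 [104 103 104 103 102 102 113 158 177 179 179 178 178 178 177 176 175 175
  175 177 178 179 178 179 178 178 179 179 178 178 179 178 179 176 175 176
  177 179 174 167 160 159 160 161 161 161 160 158 158 156]
 [105 104 104 101  93  98 117 131 135 134 133 132 132 132 131 116 108 108
  112 127 136 137 137 137 137 137 138 137 138 137 137 138 135 120 112 117
  127 146 154 156 158 159 160 161 161 160 159 159 157 156]]
```

Call:
apply_moves(xyz=[[0, 0, 0], [0, 0, 0], [0, 0, 0], [0, 0, 0], [0, 0, -0.1], [0, 0, -0.2], [-0.1, 0, -0.2], [-0.1, 0, 0]], rot=[[0, 0, 0], [0, 0, 0], [0, 0, 0], [0, 0, 0], [0, 0, 0], [0, 0, 0], [0, 0, 0], [0, 0, 0]], hand=[1, 1, 1, 1, 1, 1, 1, -1])

```text
clock: 11.15
position: [0.5697, -0.1922, 0.1738]
ee_rot: [0.002, 0.99, -0.141, 0.005]
contact_force: [0.3, 0.7, -0.1]
width: 0.0698
gripper_force: 0.0
```

Call:
apply_moves(xyz=[[-0.1, 0, 0], [0, 0, 0], [0, 0, 0]], rot=[[0, 0, 0], [0, 0, 0], [0, 0, 0]], hand=[-1, -1, -1])

```text
clock: 11.52
position: [0.5386, -0.1826, 0.1686]
ee_rot: [0.0, 0.99, -0.141, 0.001]
contact_force: [0.1, -0.0, -0.7]
width: 0.0123
gripper_force: 0.0
```

Run:
```python
from h import *
w=shot('wrist','w6.png');d=np.load('tray.npz')
s=status.get_state(); print("tcp in tray",1000*(d['T'].T@(s['position']-d['o'])));go([.6,-.2,.1])
T=d['T'];o=d['o']; P=[proj(w,o+T@q) for q in ([.078,-.118,.006],[.038,-.023,.096])];print(P)
u,v=P[0].astype(int); print(u,v)
u=max(u,330);y0,x0=max(v-50,0),u-330
q=cv2.resize(w['p'][y0:y0+290,max(x0,0):max(x0,0)+400],None,fx=2,fy=2,interpolation=cv2.INTER_CUBIC);print(y0,x0);cv2.imwrite('pics/w6c.png',q[:,:,::-1])
```

```text
tcp in tray [-43.22669647 -28.41816323 168.40196725]
t 11.57 pos [ 0.5389 -0.1826  0.1684] yaw -0.2834 F [ 0.5  0.7 -0.2] rotshare 0.0 tilt [ 1.e-03 -5.e-04 -1.e+00]
shift-before-rot [ 0.212 -0.001  0.228] after-rot [ 0.212 -0.001  0.228] minrows 1.4939356523368044
[array([438.43937703,  59.34879435]), array([315.93304613, 110.47897758])]
438 59
9 108
```

View pics/w6c.png

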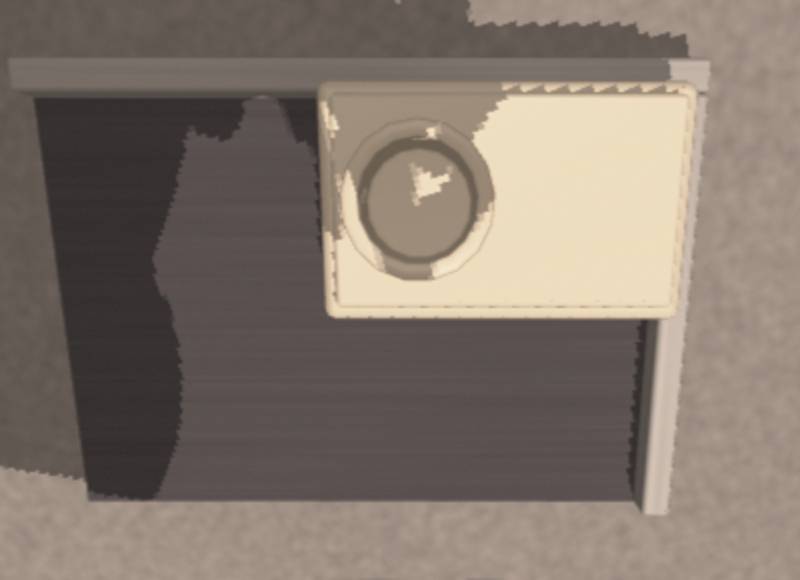

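Crop: flask in the corner, long side at the far rail (row ~82–95), end at the right rail; looks square. That was picture 10, so from here I work with masks and numbers only.

```bash
cat >> h.py <<'E'
def edge(g,a,b,n=40,w=5):
    "subpixel max-gradient points along segment a-b, line-fit; returns 2 end points"
    a,b=np.array(a,float),np.array(b,float);t=(b-a)/np.linalg.norm(b-a);nn=np.array([-t[1],t[0]]);pts=[]
    ks=np.arange(-w,w+.01,.25)
    for q in np.linspace(0.05,.95,n):
        c=a+q*(b-a);L=c+ks[:,None]*nn
        v=cv2.remap(g,L[:,0].astype(np.float32)[None],L[:,1].astype(np.float32)[None],cv2.INTER_LINEAR)[0]
        d=np.abs(np.gradient(cv2.GaussianBlur(v[None],(9,1),2)[0]));i=d.argmax()
        pts.append(c+ks[i]*nn)
    pts=np.array(pts,np.float32);m=cv2.fitLine(pts,cv2.DIST_HUBER,0,.01,.01).ravel();p0=m[2:];dd=m[:2]*np.sign(m[:2]@t)
    r=np.abs((pts-p0)@np.array([-dd[1],dd[0]]));
    return p0+dd*((a-p0)@dd),p0+dd*((b-p0)@dd),np.median(r)
E
cat > chk.py <<'E'
from h import *
import sys
np.set_printoptions(precision=1,suppress=True)
d=np.load('tray.npz');T,o=d['T'],d['o']
w=shot('wrist');g=w['p'].astype(np.float32).mean(2)
def line(n,A,B,z,w_=5):
    a=proj(w,o+T@np.array([*A,z])/1);b=proj(w,o+T@np.array([*B,z]))
    p,q,r=edge(g,a,b,w=w_)
    X=[1000*(T.T@(onz(w,*e,z)-o)) for e in(p,q)];v=X[1]-X[0]
    print(n,"nominal",1000*np.array(A),1000*np.array(B),"got",X[0][:2],X[1][:2],"ang deg",round(np.degrees(np.arctan2(v[1],v[0])),2),"res",round(float(r),2))
line("plate front",(-.09,.02),(-.09,-.11),.006)
line("plate left",(-.08,.13),(.07,.13),.006)
line("right rail out top",(-.085,-.13),(.0,-.13),.024)
line("right rail in top",(-.085,-.118),(-.01,-.118),.024)
line("far rail out top",(.09,.12),(.09,.03),.024)
line("flask near z54",(-.002,.008),(-.002,-.113),.054)
line("flask left z54",(.0,.012),(.07,.012),.054)
line("flask far z54",(.078,-.0),(.078,-.113),.054,4)
line("flask right z54",(.002,-.118),(.074,-.118),.054,4)
E
python3 chk.py
```

```text
plate front nominal [-90.  20.] [ -90. -110.] got [-89.3  20. ] [ -89.3 -110. ] ang deg -90.0 res 0.0
plate left nominal [-80. 130.] [ 70. 130.] got [-79.9 129.3] [ 70.1 129.4] ang deg 0.03 res 0.03
right rail out top nominal [ -85. -130.] [   0. -130.] got [ -85.  -129.7] [   0.  -129.9] ang deg -0.07 res 0.22
right rail in top nominal [ -85. -118.] [ -10. -118.] got [ -85.1 -118.8] [ -10.1 -119.1] ang deg -0.16 res 0.09
far rail out top nominal [ 90. 120.] [90. 30.] got [ 90.5 119.9] [90.5 30. ] ang deg -90.0 res 0.0
flask near z54 nominal [-2.  8.] [  -2. -113.] got [-0.8  8. ] [  -1.1 -112.9] ang deg -90.15 res 0.06
flask left z54 nominal [ 0. 12.] [70. 12.] got [ 0.  11.1] [70.  11.4] ang deg 0.26 res 0.07
flask far z54 nominal [78. -0.] [  78. -113.] got [77.7  0. ] [  77.4 -113.1] ang deg -90.17 res 0.14
flask right z54 nominal [   2. -118.] [  74. -118.] got [   1.9 -120.9] [  74.  -116.8] ang deg 3.27 res 1.67
```

```bash
python3 -c "
from h import *
go([.535,.235,.27],-.2836)"
```

```text
t 11.62 pos [ 0.5389 -0.1826  0.1682] yaw -0.2833 F [-0.9  0.6 -0.9] rotshare 0.0 tilt [ 5.e-04 -3.e-04 -1.e+00]
shift-before-rot [-0.401 -1.333 -0.34 ] after-rot [-0.402 -1.333 -0.34 ] minrows 6.87678313406508
```

Call:
apply_moves(xyz=[[0, 0, -0.12], [0, 0, -0.12], [-0.05, -0.19, -0.1], [-0.06, -0.191, 0], [-0.06, -0.191, 0], [-0.06, -0.191, 0], [-0.06, -0.191, 0], [-0.06, -0.19, 0]], rot=[[0, 0, 0], [0, 0, 0], [0, 0, 0], [0, 0, 0], [0, 0, 0], [0, 0, 0], [0, 0, 0], [0, 0, 0]], hand=[1, 1, 1, 1, 1, 1, 1, 1])

```text
clock: 12.62
position: [0.5337, 0.1757, 0.2685]
ee_rot: [0.0, 0.99, -0.141, 0.0]
contact_force: [1.5, -0.2, 0.2]
width: 0.0854
gripper_force: 0.0
```

Call:
apply_moves(xyz=[[-0.05, -0.189, 0], [0, 0, 0], [0, 0, 0]], rot=[[0, 0, 0], [0, 0, 0], [0, 0, 0]], hand=[1, 1, 1])

```text
clock: 13.0
position: [0.5348, 0.232, 0.2681]
ee_rot: [0.001, 0.99, -0.141, -0.0]
contact_force: [0.6, -0.2, 0.3]
width: 0.0855
gripper_force: 0.0
```

Run:
```python
from h import *
np.set_printoptions(precision=4,suppress=True)
go([.594,.24,.1])
w=shot('wrist','w7.png');a=shot('scene','s7.png');b=shot('side','b7.png')
for c in (w,a,b): print(proj(c,[.594,.24,.066]),proj(c,[.594,.24,.03]))
# dark-brown blobs near expected
for n,c in(('w',w),('s',a),('b',b)):
    hsv=cv2.cvtColor(c['p'],cv2.COLOR_RGB2HSV);u,v=proj(c,[.594,.24,.04]).astype(int);k=60
    y0,x0=max(v-k,0),max(u-k,0);sub=hsv[y0:v+k,x0:u+k]
    m=((sub[...,1]>90)&((sub[...,0]<18)|(sub[...,0]>172))).astype(np.uint8)
    N,l,st,ce=cv2.connectedComponentsWithStats(m)
    for i in range(1,N):
        if st[i,4]>30: mm=l==i;print(n,st[i]+[x0,y0,0,0,0],ce[i]+[x0,y0],c['p'][y0:v+k,x0:u+k][mm].mean(0).round())
```

```text
t 13.0 pos [0.5348 0.232  0.2681] yaw -0.2825 F [ 0.6 -0.2  0.3] rotshare 0.0 tilt [-0.0006 -0.0013 -1.    ]
shift-before-rot [ 0.182 -0.081  0.56 ] after-rot [ 0.182 -0.081  0.56 ] minrows 2.8553486367954752
[298.4137 143.2495] [300.5465 141.1412]
[435.0882 200.3199] [433.7446 213.3985]
[282.0267 356.7487] [282.6637 370.2994]
w [ 279  117   45   48 1687] [301.0391 140.1357] [97. 57. 38.]
s [376 182  19  27 447] [384.6197 194.8277] [114.  74.  48.]
s [425 199  19  28 338] [433.8521 212.7811] [97. 67. 51.]
s [ 375  219   68   50 2665] [407.4375 246.5824] [161.  52.  48.]
b [ 224  306   72   42 1970] [254.9518 321.8269] [123.  48.  44.]
b [272 352  24  35 591] [283.2589 369.0051] [87. 62. 48.]
```

Run:
```python
from h import *
np.set_printoptions(precision=4,suppress=True)
w=shot('wrist');a=shot('scene');b=shot('side')
hsv=cv2.cvtColor(w['p'],cv2.COLOR_RGB2HSV);m=((hsv[...,1]>90)&((hsv[...,0]<18)|(hsv[...,0]>172))).astype(np.uint8);m[:105]=0;m[175:]=0;m[:,:260]=0;m[:,340:]=0
cs=max(cv2.findContours(m,0,2)[0],key=cv2.contourArea);e=cv2.fitEllipse(cs);c=cv2.minEnclosingCircle(cs);print(e,c)
p=onz(w,*e[0],.034);print(p)
print("two-view flange/knob centres", tri((w,*e[0]),(a,433.9,213),(b,283.3,369)))
print("knob top",tri((a,434.9,201),(b,283,355.5)))
go([p[0],p[1],.10],-.2836)
```

```text
((299.73370361328125, 140.6826934814453), (44.72863006591797, 46.42373275756836), 172.00315856933594) ((299.9854736328125, 140.781982421875), 23.562637329101562)
[0.595  0.2392 0.034 ]
two-view flange/knob centres (array([0.5942, 0.2392, 0.0319]), [np.float64(0.00065492698645918), np.float64(0.0007067859321736018), np.float64(0.001324157456203375)])
knob top (array([0.594 , 0.2378, 0.0656]), [np.float64(0.0014071104164041924), np.float64(0.0014071104164040736)])
t 13.3 pos [0.5347 0.231  0.2689] yaw -0.2851 F [-0.4 -0.3 -0.8] rotshare -0.001 tilt [ 0.0003 -0.0002 -1.    ]
shift-before-rot [ 0.185 -0.083  0.563] after-rot [ 0.185 -0.083  0.563] minrows 2.8723938184586477
```

Call:
apply_moves(xyz=[[0.095, -0.043, 0], [0.09, -0.04, 0], [0, 0, 0.2], [0, 0, 0.2], [0, 0, 0.15], [0, 0, 0.1], [0, 0, 0], [0, 0, 0]], rot=[[0, 0, 0], [0, 0, 0], [0, 0, 0], [0, 0, 0], [0, 0, 0], [0, 0, 0], [0, 0, 0], [0, 0, 0]], hand=[1, 1, 1, 1, 1, 1, 1, 1])

```text
clock: 14.3
position: [0.596, 0.2405, 0.0753]
ee_rot: [-0.0, 0.99, -0.141, 0.001]
contact_force: [-0.6, -0.5, -0.4]
width: 0.0854
gripper_force: 0.0
```

Run:
```python
from h import *
go([.5947,.2392,.0],-.2836)
w=shot('wrist');print(proj(w,[.5947,.2392,.034]),proj(w,[.5947,.2392,.066]))
hsv=cv2.cvtColor(w['p'],cv2.COLOR_RGB2HSV);m=((hsv[...,1]>90)&((hsv[...,0]<18)|(hsv[...,0]>172))).astype(np.uint8)
N,l,st,ce=cv2.connectedComponentsWithStats(m)
for i in range(1,N):
    if st[i,4]>400: print(st[i],ce[i])
```

```text
t 14.3 pos [0.596  0.2405 0.0753] yaw -0.2839 F [-0.6 -0.5 -0.4] rotshare -0.0 tilt [ 2.6e-03  6.0e-04 -1.0e+00]
shift-before-rot [-0.003  0.006  0.251] after-rot [-0.003  0.006  0.251] minrows 1.2045794537651264
[327.67506892 256.90933555] [328.11970446 277.56518746]
[  401     0   239   152 30462] [531.05108003  67.46539951]
[ 289  218   78   83 4879] [327.65259274 257.55728633]
[ 399  372   64   91 3936] [428.09273374 413.26270325]
```

Call:
apply_moves(xyz=[[-0.002, 0.005, 0.08], [0, 0, 0.1], [0, 0, 0.07], [0, 0, 0], [0, 0, 0]], rot=[[0, 0, 0], [0, 0, 0], [0, 0, 0], [0, 0, 0], [0, 0, 0]], hand=[1, 1, 1, 1, 1])

```text
clock: 14.98
position: [0.5952, 0.2397, 0.0007]
ee_rot: [-0.001, 0.99, -0.141, 0.002]
contact_force: [0.5, -0.2, 0.2]
width: 0.0851
gripper_force: 0.0
```

Call:
apply_moves(xyz=[[0, 0, 0], [0, 0, 0], [0, 0, 0], [0, 0, 0], [0, 0, 0], [0, 0, 0]], rot=[[0, 0, 0], [0, 0, 0], [0, 0, 0], [0, 0, 0], [0, 0, 0], [0, 0, 0]], hand=[-1, -1, -1, -1, -1, -1], force=30)

```text
clock: 15.72
position: [0.5938, 0.2393, -0.001]
ee_rot: [-0.0, 0.99, -0.141, 0.0]
contact_force: [-0.7, -0.5, 2.9]
width: 0.0249
gripper_force: 29.9
```

Call:
apply_moves(xyz=[[0, 0, -0.05], [0, 0, -0.15], [0, 0, -0.2], [0, 0, -0.2], [0, 0, -0.07], [0, 0, 0]], rot=[[0, 0, 0], [0, 0, 0], [0, 0, 0], [0, 0, 0], [0, 0, 0], [0, 0, 0]], hand=[-1, -1, -1, -1, -1, -1])

```text
clock: 16.48
position: [0.5948, 0.2397, 0.2026]
ee_rot: [-0.001, 0.99, -0.141, 0.002]
contact_force: [-0.3, -0.1, -1.3]
width: 0.0252
gripper_force: 29.6
```

Run:
```python
from h import *
d=np.load('tray.npz');p=d['o']+d['T']@[.0382,-.0229,0];print(p,status.get_state()['width'])
p-=d['T']@[.0005,0,0]
go([p[0],p[1],.2],-.2836)
```

```text
[ 6.18583143e-01 -2.00113104e-01  2.42861287e-17] 0.025171208985071223
t 16.48 pos [0.5948 0.2397 0.2026] yaw -0.2831 F [-0.3 -0.1 -1.3] rotshare 0.0 tilt [ 0.0051  0.0014 -1.    ]
shift-before-rot [0.484 1.385 0.007] after-rot [0.485 1.385 0.007] minrows 7.044266685393271
```

Call:
apply_moves(xyz=[[0.03, 0.1, 0], [0.068, 0.19, 0], [0.068, 0.19, 0], [0.068, 0.19, 0], [0.068, 0.19, 0], [0.068, 0.19, 0], [0.066, 0.19, 0], [0.048, 0.145, 0]], rot=[[0, 0, 0], [0, 0, 0], [0, 0, 0], [0, 0, 0], [0, 0, 0], [0, 0, 0], [0, 0, 0], [0, 0, 0]], hand=[-1, -1, -1, -1, -1, -1, -1, -1])

```text
clock: 17.48
position: [0.6156, -0.2025, 0.1973]
ee_rot: [-0.0, 0.99, -0.142, -0.002]
contact_force: [-0.5, 0.2, -0.3]
width: 0.0251
gripper_force: 29.7
```

Call:
apply_moves(xyz=[[0, 0, 0.1], [0, 0, 0.1], [0, 0, 0], [0, 0, 0]], rot=[[0, 0, 0], [0, 0, 0], [0, 0, 0], [0, 0, 0]], hand=[-1, -1, -1, -1])

```text
clock: 17.98
position: [0.6171, -0.2001, 0.1397]
ee_rot: [0.0, 0.99, -0.141, -0.0]
contact_force: [0.5, -0.8, -0.9]
width: 0.0252
gripper_force: 29.7
```

```bash
cat > st.py <<'E'
from h import *
np.set_printoptions(precision=4,suppress=True)
d=np.load('tray.npz');T,o=d['T'],d['o'];m=o+T@[.0382,-.0229,.096]
go([m[0],m[1],.067],-.2836)
s=status.get_state();f=np.array(s['position'])+RQ(s['ee_rot']).apply([.0005,0,-.035])
for n in('scene','side'):
    c=shot(n,n+'_%d.png'%(s['clock']*100));u,v=proj(c,f).astype(int)
    hsv=cv2.cvtColor(c['p'],cv2.COLOR_RGB2HSV);k=30;sub=hsv[v-k:v+k,u-k:u+k]
    mm=((sub[...,1]>85)&((sub[...,0]<18)|(sub[...,0]>172))&(c['p'][v-k:v+k,u-k:u+k].max(2)<170)).astype(np.uint8)
    N,l,st,ce=cv2.connectedComponentsWithStats(mm);i=1+st[1:,4].argmax()
    print(n,"pred flange",proj(c,f),"blob",st[i]+[u-k,v-k,0,0,0],ce[i]+[u-k,v-k])
    # flange column extent = widest rows
    wd=[(np.where(r)[0].min()+u-k,np.where(r)[0].max()+u-k,j+v-k) for j,r in enumerate(l==i) if r.any()]
    print(wd)
    # cream neck below: columns at z=.085
    nu,nv=proj(c,m-[0,0,.008]); r=c['p'][int(nv)].astype(int);x0=int(nu)-25;print("neck pred col",nu,"row",int(nv),r[x0:x0+50].sum(1)//3)
E
python3 st.py
```

```text
t 17.98 pos [ 0.6171 -0.2001  0.1397] yaw -0.283 F [ 0.5 -0.8 -0.9] rotshare 0.001 tilt [-0.0003  0.     -1.    ]
shift-before-rot [ 0.005 -0.002  0.242] after-rot [ 0.005 -0.002  0.242] minrows 1.1639922531310207
scene pred flange [271.843  222.3586] blob [241 194  43  46 903] [262.1628 219.0199]
[(np.int64(241), np.int64(241), np.int64(194)), (np.int64(241), np.int64(242), np.int64(195)), (np.int64(242), np.int64(242), np.int64(196)), (np.int64(242), np.int64(266), np.int64(197)), (np.int64(243), np.int64(267), np.int64(198)), (np.int64(244), np.int64(268), np.int64(199)), (np.int64(245), np.int64(269), np.int64(200)), (np.int64(245), np.int64(270), np.int64(201)), (np.int64(246), np.int64(270), np.int64(202)), (np.int64(247), np.int64(270), np.int64(203)), (np.int64(247), np.int64(270), np.int64(204)), (np.int64(248), np.int64(274), np.int64(205)), (np.int64(249), np.int64(277), np.int64(206)), (np.int64(249), np.int64(278), np.int64(207)), (np.int64(241), np.int64(278), np.int64(208)), (np.int64(241), np.int64(278), np.int64(209)), (np.int64(241), np.int64(278), np.int64(210)), (
[... 2598 characters left out ...]
, np.int64(314), np.int64(182)), (np.int64(303), np.int64(314), np.int64(183)), (np.int64(304), np.int64(314), np.int64(184)), (np.int64(304), np.int64(314), np.int64(185)), (np.int64(304), np.int64(314), np.int64(186)), (np.int64(304), np.int64(314), np.int64(187)), (np.int64(304), np.int64(314), np.int64(188)), (np.int64(304), np.int64(313), np.int64(189)), (np.int64(304), np.int64(313), np.int64(190)), (np.int64(306), np.int64(312), np.int64(191))]
neck pred col 308.00134634170377 row 208 [133 133 134 133 132 132 133 134 133 133 133 134 134 135 134 127 117 133
 163 171 162 153 148 144 138 130 126 125 125 127 127 143 170 181 168 169
 183 189 189 189 190 189 189 189 189 189 189 190 189 185]
```

Run:
```python
from h import *
np.set_printoptions(precision=2,suppress=True)
d=np.load('tray.npz');T,o=d['T'],d['o'];m=o+T@[.0382,-.0229,.096]
s=status.get_state()['position'];print(s)
for n in('scene','side'):
    c=shot(n)
    for z in(.145,.155): print(n,z,"mouth axis",proj(c,[m[0],m[1],z]),"tcp axis",proj(c,[s[0],s[1],z]), "px/10mm x,y",proj(c,[m[0]+.01,m[1],z])-proj(c,[m[0],m[1],z]),proj(c,[m[0],m[1]+.01,z])-proj(c,[m[0],m[1],z]))
```

```text
[ 0.62 -0.2   0.14]
scene 0.145 mouth axis [273.19 235.63] tcp axis [272.9  235.48] px/10mm x,y [2.51 2.41] [ 4.55 -1.62]
scene 0.155 mouth axis [272.85 231.28] tcp axis [272.56 231.13] px/10mm x,y [2.52 2.4 ] [ 4.58 -1.61]
side 0.145 mouth axis [307.97 187.6 ] tcp axis [308.32 187.58] px/10mm x,y [-4.22 -0.35] [-0.68  2.18]
side 0.155 mouth axis [307.97 183.88] tcp axis [308.31 183.86] px/10mm x,y [-4.24 -0.35] [-0.68  2.17]
```

Call:
apply_moves(xyz=[[0.005, -0.001, 0.03], [0, 0, 0.05], [0, 0, 0.05], [0, 0, 0.04], [0, 0, 0], [0, 0, 0]], rot=[[0, 0, 0], [0, 0, 0], [0, 0, 0], [0, 0, 0], [0, 0, 0], [0, 0, 0]], hand=[-1, -1, -1, -1, -1, -1])

```text
clock: 18.92
position: [0.6188, -0.2005, 0.0889]
ee_rot: [0.0, 0.99, -0.141, 0.0]
contact_force: [0.8, 0.5, -0.4]
width: 0.0248
gripper_force: 29.7
```

Call:
apply_moves(xyz=[[0, 0, 0.014], [0, 0, 0.014], [0, 0, 0.014], [0, 0, 0.01], [0, 0, 0], [0, 0, 0]], rot=[[0, 0, 0], [0, 0, 0], [0, 0, 0], [0, 0, 0], [0, 0, 0], [0, 0, 0]], hand=[-1, -1, -1, -1, -1, -1])

```text
clock: 19.68
position: [0.6186, -0.2004, 0.0732]
ee_rot: [0.0, 0.99, -0.141, 0.0]
contact_force: [-0.3, 0.4, -0.4]
width: 0.0253
gripper_force: 29.7
```

Call:
apply_moves(xyz=[[0, 0, 0.01], [0, 0, 0.006], [0, 0, 0.004], [0, 0, 0], [0, 0, 0]], rot=[[0, 0, 0], [0, 0, 0], [0, 0, 0], [0, 0, 0], [0, 0, 0]], hand=[-1, -1, -1, -1, -1])

```text
clock: 20.3
position: [0.6185, -0.2004, 0.0672]
ee_rot: [0.0, 0.99, -0.141, 0.0]
contact_force: [-0.8, 0.4, 0.1]
width: 0.0252
gripper_force: 29.7
```

No contact yet at the expected height; creep on until force rises.

Call:
apply_moves(xyz=[[0, 0, 0.003], [0, 0, 0.003], [0, 0, 0], [0, 0, 0]], rot=[[0, 0, 0], [0, 0, 0], [0, 0, 0], [0, 0, 0]], hand=[-1, -1, -1, -1])

```text
clock: 20.8
position: [0.6186, -0.2005, 0.067]
ee_rot: [0.0, 0.99, -0.141, 0.001]
contact_force: [-2.7, 0.6, 8.6]
width: 0.0253
gripper_force: 30.6
```

Call:
apply_moves(xyz=[[0, 0, 0.003], [0, 0, 0.003], [0, 0, 0], [0, 0, 0]], rot=[[0, 0, 0], [0, 0, 0], [0, 0, 0], [0, 0, 0]], hand=[-1, -1, -1, -1])

```text
clock: 21.3
position: [0.6187, -0.2005, 0.067]
ee_rot: [0.0, 0.99, -0.141, 0.001]
contact_force: [-5.1, 1.9, 14.9]
width: 0.0252
gripper_force: 31.3
```

Seated at exactly the predicted height (0.067), 15 N. Release and rise.

Call:
apply_moves(xyz=[[0, 0, 0], [0, 0, 0], [0, 0, 0], [0, 0, 0], [0, 0, -0.1], [0, 0, -0.2], [-0.1, 0, -0.1], [-0.2, 0, 0]], rot=[[0, 0, 0], [0, 0, 0], [0, 0, 0], [0, 0, 0], [0, 0, 0], [0, 0, 0], [0, 0, 0], [0, 0, 0]], hand=[1, 1, 1, 1, 1, 1, 1, 1], force=30)

```text
clock: 22.3
position: [0.5349, -0.1767, 0.1862]
ee_rot: [0.001, 0.99, -0.141, 0.004]
contact_force: [-0.1, -0.6, 0.3]
width: 0.0855
gripper_force: 0.0
```

Call:
apply_moves(xyz=[[0, 0, 0], [0, 0, 0], [0, 0, 0]], rot=[[0, 0, 0], [0, 0, 0], [0, 0, 0]], hand=[1, 1, 1])

```text
clock: 22.68
position: [0.5334, -0.1758, 0.1836]
ee_rot: [0.0, 0.99, -0.141, 0.001]
contact_force: [-0.4, -0.5, -0.4]
width: 0.0856
gripper_force: 0.0
```

```bash
python3 chk.py
python3 - <<'E'
from h import *
np.set_printoptions(precision=4,suppress=True)
d=np.load('tray.npz');T,o=d['T'],d['o'];m=o+T@[.0382,-.0229,.1]
for n in('wrist','scene','side'):
    c=shot(n,n+'_end.png');u,v=proj(c,m).astype(int);k=45 if n=='wrist' else 22
    hsv=cv2.cvtColor(c['p'],cv2.COLOR_RGB2HSV);S=np.s_[max(v-k,0):v+k,u-k:u+k]
    mm=((hsv[S][...,1]>85)&((hsv[S][...,0]<18)|(hsv[S][...,0]>172))&(c['p'][S].max(2)<170)).astype(np.uint8)
    N,l,st,ce=cv2.connectedComponentsWithStats(mm);i=1+st[1:,4].argmax()
    print(n,"rim/flange/top pred",[proj(c,m+[0,0,z]) for z in(-.004,.002,.034)],"blob",st[i]+[u-k,max(v-k,0),0,0,0])
    if n=='wrist':
        cs=max(cv2.findContours((l==i).astype(np.uint8),0,2)[0],key=cv2.contourArea);e=cv2.fitEllipse(cs);print(e[1],1000*(T.T@(onz(c,e[0][0]+u-k,e[0][1]+max(v-k,0),.102)-o)))
E
```

```text
plate front nominal [-90.  20.] [ -90. -110.] got [-89.5  20. ] [ -89.5 -110. ] ang deg -90.0 res 0.0
plate left nominal [-80. 130.] [ 70. 130.] got [-79.9 129.6] [ 70.1 129.3] ang deg -0.11 res 0.05
right rail out top nominal [ -85. -130.] [   0. -130.] got [ -85.  -129.6] [   0.  -129.8] ang deg -0.18 res 0.13
right rail in top nominal [ -85. -118.] [ -10. -118.] got [ -85.1 -118.9] [ -10.1 -119. ] ang deg -0.09 res 0.11
far rail out top nominal [ 90. 120.] [90. 30.] got [ 90.2 120. ] [90.2 30. ] ang deg -90.0 res 0.0
flask near z54 nominal [-2.  8.] [  -2. -113.] got [-1.1  8. ] [  -1.1 -112.9] ang deg -90.0 res 0.0
flask left z54 nominal [ 0. 12.] [70. 12.] got [ 0.  11.3] [70.  11.3] ang deg -0.02 res 0.03
flask far z54 nominal [78. -0.] [  78. -113.] got [77.6  0. ] [  77.5 -113. ] ang deg -90.07 res 0.06
flask right z54 nominal [   2. -118.] [  74. -118.] got [   1.8 -120.3] [  73.8 -120.3] ang deg 0.01 res 0.1
wrist rim/flange/top pred [array([324.1986,  98.9394]), array([324.2012,  98.4748]), array([324.2171,  95.5787])] blob [ 287   56   74   80 4656]
(73.50462341308594, 78.95658874511719) [ 39.6149 -22.6323 102.    ]
scene rim/flange/top pred [array([274.7849, 256.3365]), array([274.5936, 253.8537]), array([273.5543, 240.3659])] blob [265 238  22  25 356]
side rim/flange/top pred [array([307.9973, 205.2881]), array([307.9943, 203.1673]), array([307.9777, 191.6437])] blob [300 191  18  19 193]
```

```bash
python3 -c "
from h import *
print(job.sign_off())"
```

```text
the job is handed in; nothing more can be done
None
```

The job is handed in at about 23 s: the flask measures square and flush against both rails to within about 0.5 mm, the stopper is seated on its rim and released, and I steered clear of the jar, bowl, mill and red look-alikes, though I did not re-measure them afterwards.

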